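# Unload the sample tube from a bench centrifuge

### The arm

A 6-joint arm with a two-finger parallel gripper is mounted at the origin on the work surface; the furniture and walls round the work are solid. World frame = base frame: x ahead of the robot, y to its left, z up, the work surface at z = 0. Lengths are in m, angles in degrees, forces in N, time in s.
With the tool pointing down it reaches from about 0.35 to 0.875 m from the base axis. Payload 4.2 kg.
Tool frame: the origin (TCP) lies midway between the tips of the shut fingers; the grasp point (between the pads) lies 19 mm behind it; z points along the fingers, y is the line along which they close (so a half turn about z gives the same grasp; the last joint's range is limited). The gripper opens to 87 mm and grips with 3 to 60 N. Pads are 19 mm wide; open, the fingers measure 117 mm over their backs; the gripper's body (75 mm by 190 mm) begins 51 mm behind the grasp point.
Start: joints at [-57.433, 22.042, 0.453, 0, -68.411, -14.817], TCP at [0.191, -0.595, 0.223] pointing down, gripper open.
Joint ranges: [-179.83, 179.83], [-69.29, 118.12], [-61.27, 80.66], [-181.25, 117.63], [-171.15, -9.14], [-177.46, 177.46]. Speed limits (degrees/s): [159.86, 159.86, 180, 180, 180, 180].

### API

Orientations are given as a 3x3 rotation matrix whose columns are the frame's x, y, z axes.
In Python, from station import r gives the robot as it stands.
- The arm moves only by the shell command python3 steer.py, which reads ROWS from standard input. ROWS is a JSON list of rows, 1 to 8 of them, each an object with the fields jaw (the opening from 0.0 (shut) to 1.0 (fully open)), pos (a list: dx, dy, dz in m), turn_vec (a list: a rotation vector rx, ry, rz in degrees); a field left out counts as zero (the opening has to be given); each row is the pose to reach, as a shift and turn from the pose commanded when the command began, along the tool's axes at that moment; what a row does not reach only later rows make up. A row lasts 1/10 s, in which the tool goes at most 0.05 m and 8.59 degrees, less where a joint would pass 70% of its speed; a pose out of reach is approached as far as the arm can. The fingers move at their own pace and stop on an object; the grip force is fixed at half the most. Time passes only in rows, so rows that do not move let the fingers close. It prints the time, the measured TCP pose, the force, the opening and the grip force at its end. Input that does not fit is refused with a message, and nothing moves.
- r.sense(): the state, without advancing time (a new reading comes with each control period).
- r.capture(name): name is "scene" or "top" or "wrist"; returns a dict with "pixels" (400x640x3 uint8, red, green, blue), "z_map" (400x640 float32, m along the optical axis (not along the pixel's ray), 0 where there is no reading), "K" (3x3 intrinsics, pixels), "world_from_camera" (4x4, takes a point from camera to world coordinates). Camera axes: x right, y up, looking along -z (the intrinsics and any distortion apply to the point x, -y, -z); pixel columns grow to the right and rows downward; lengths in m; the calibration is good to about 2 mm. A picture is of the moment at which its call begins.
- r.finish_job(): hands the job in; it is judged then, once.
The state is a dict: "time_s": time; "joints": joint angles; "joint_velocities": joint speeds; "effort": joint torques, N m; "tcp_pos": TCP position; "ee_rot": TCP orientation; "wrist_force": force on the tool from outside, world axes, zero at the start; "moment": the same for the moment, N m; "gripper_width": opening from 0.0 (shut) to 1.0 (fully open); "gripper_force": force on a finger pad.
Only numpy, scipy, OpenCV 4.12 (cv2) and the standard library are available. Lean on these libraries where they do the work, as an engineer would, in place of code of your own. Each camera call takes 0.05 s, during which the arm holds its last target. There are 200 camera calls.

### The job

The centrifuge has stopped: slide its red safety catch all the way to the right to free the lid, then raise the lid by its handle as far as it goes. Take the red-capped tube out of the slanting rotor and stand it upright in the open tin for weighing, setting it down, not dropping it. Leave the lid up and the catch released so that the bowl can dry, and do not disturb the white-capped tube or the tins and weights standing about.

Things in the scene. Friction and masses are not known exactly. Their poses are not given: they have to be found in the camera images.
- centrifuge: Small bench centrifuge, pale case 246 mm deep (x), 210 mm wide (y), case top 92 mm above the bench; fixed, but its place and yaw vary. Origin: on the bench under the case. z up, -x is the front (panel, catch), +x the back (hinge). A blue-grey lid 44 mm high covers the case top from 88 mm before the origin to the back; before it is a ledge with the red catch.
- catch (a joint): Safety catch: red thumb slide in rails on the front ledge. Slides along the centrifuge's -y (to the right seen from the robot). Metres: starts at 0 to 0.003 = locked (its steel nose lies over the lid's keeper lug), 0.015 = nose just clear, 0.024 = fully released (end stop). Friction about 2 N, no spring, stays where it is left.
- catch_tab (a point): Top of the catch's upright red thumb tab, 136 mm above the bench; the tab is 12 mm (centrifuge x) by 11 mm (y) and rises 29 mm from the sliding block (24 mm along y, top 107 mm above the bench). Axes as the centrifuge's. It stands 30 mm in front of the lid, 60 mm right of the middle; the end of the lid's handle bar is 60 mm to its left.
- lid (a joint): Lid, hinged along the centrifuge's y at its back. Radians: 0 shut, 1.2 = fully raised (stop), when it still leans forward over the back half of the rotor. Stiff friction hinge: stays at any angle where it is left; about 5 N at the handle lifts it. It cannot rise while the catch is locked. A wall shelf hangs 0.78 m above the bench from x = 0.69 m on: keep the arm under or before it.
- lid_handle (a point): Middle of the lid's handle: round steel bar 10 mm thick, 80 mm long along the centrifuge's y, left of the middle, on two level legs that hold its centre 36 mm before the lid's front face and 34 mm above the ledge (126 mm above the bench) when shut. The point turns with the lid: axes as the centrifuge's when shut. Shut, it lies 228 mm before, 30 mm above and 40 mm left (+y) of the hinge point.
- lid_hinge (a point): Fixed point on the lid's hinge axis, middle of the lid's width, 96 mm above the bench, 104 mm behind the centrifuge's origin; axes as the centrifuge's. The handle runs on a circle round the y line through it: up and back.
- rotor: Aluminium six-place angle rotor under the lid; it does not turn. Origin: on its axis at bench level, 5 mm behind the centrifuge's origin. Sleeves: bore 21 mm, 33 mm deep, mouths 94 mm above the bench on a 40 mm radius, 35 degrees from upright, mouths leaning in to the axis, bottoms outward. The sample tube's sleeve is at the rotor's +x, on the far side (within 45 degrees of straight back).
- sample_tube: Sample tube with a RED cap: flat-bottomed, 18 mm in diameter, 67 mm long with the cap, which is 23 mm in diameter, 14 mm long; 18 to 31 g. Origin: centre of its underside; z along the tube to the cap. It stands loosely, 35 to 41 degrees from upright, 33 mm deep in its sleeve, 34 mm standing out, top leaning to the rotor's axis; it comes out along its own z.
- balance_tube: Counterweight tube with a WHITE cap in the sleeve straight across the rotor, same size and axes as the sample tube. It stays where it is.
- open_tin: Open aluminium tin without a lid, 61 mm in diameter (63 mm at the rolled rim), 21 mm high, flat inside: floor 2.5 mm above its underside, 55 mm in clear diameter; 60 g, loose on the bench left of the centrifuge, between the balance (160 mm tall, nearer, to x = 0.40 m) and the tall drawer cabinet (from x = 0.57 m). Origin: centre of its underside, z up.
- closed_tin_1: Lidded aluminium tin, 62 mm in diameter, 24 mm high, loose bystander. Origin: centre of its underside.
- closed_tin_2: Second lidded aluminium tin, 62 mm in diameter, 24 mm high, loose bystander. Origin: centre of its underside.
- weight_200: Brass-coloured balance weight with a knob, 32 mm in diameter, 52 mm high, loose bystander. Origin: centre of its underside.
- weight_100: Brass-coloured balance weight, 26 mm in diameter, 42 mm high, loose bystander. Origin: centre of its underside.
- weight_50: Brass-coloured balance weight, 21 mm in diameter, 33 mm high, loose bystander. Origin: centre of its underside.

How it is judged:
By the outcome, as a careful person would: the job done as asked, in the order asked, and still so for the second after the job is handed in, with the robot touching nothing.
It also fails if it takes over 67 s, if anything falls off the work surface, if the arm or the gripper's body presses on something with over 40 N, if the wrist force passes 120 N, or if a joint passes its speed limit or range.

## Working session

There is one attempt and no reset: what is moved stays moved. The work goes in short steps, Python scripts to look and compute and a shell command to move; the robot and the scene stay as the last step left them, time stands still between calls to the robot, and variables do not carry over. Pictures are saved under pics/ and viewed, at most 10 in all, crops included, and the job is handed in when it is done.

```bash
ls; mkdir -p pics; cat > h.py <<'E'
import numpy as np, cv2
from station import r
def cap(n):
    c=r.capture(n); return c
def pts(c):
    z=c["z_map"]; K=c["K"]; v,u=np.mgrid[0:400,0:640]
    P=np.stack([(u-K[0,2])/K[0,0]*z,-(v-K[1,2])/K[1,1]*z,-z],-1)
    T=c["world_from_camera"]; W=P@T[:3,:3].T+T[:3,3]; W[z==0]=np.nan
    return W
def save(c,n): cv2.imwrite(f"pics/{n}.png",c["pixels"][:,:,::-1])
E
python3 - <<'E'
from h import *
for n in("scene","top"):
    c=cap(n); save(c,n); np.savez(n+".npz",**c); print(n,c["K"],c["world_from_camera"].round(3),c.keys())
print(r.sense())
E
```

```text
pics
station.py
steer.py
scene [[518.80942944   0.         326.01142265]
 [  0.         518.80942944 199.84500791]
 [  0.           0.           1.        ]] [[ 0.065  0.778 -0.624 -0.25 ]
 [-0.998  0.043 -0.049  0.033]
 [-0.011  0.626  0.78   1.096]
 [ 0.     0.     0.     1.   ]] dict_keys(['pixels', 'z_map', 'K', 'world_from_camera'])
top [[386.59830538   0.         318.52143941]
 [  0.         386.59830538 197.29812134]
 [  0.           0.           1.        ]] [[-0.011  0.993 -0.114  0.383]
 [-1.    -0.013 -0.015  0.084]
 [-0.016  0.114  0.993  1.287]
 [ 0.     0.     0.     1.   ]] dict_keys(['pixels', 'z_map', 'K', 'world_from_camera'])
{'time_s': 0.1, 'joints': array([-5.74334703e+01,  2.20865234e+01,  3.89166041e-01, -2.40889958e-02,
       -6.84138784e+01, -1.48160349e+01]), 'joint_velocities': array([-0.03096163, -0.21924201,  0.15566303,  0.11810482,  0.06721487,
       -0.06020221]), 'effort': array([-1.54166555e-04, -3.91689134e+01,  1.87935537e+01,  4.23189282e+00,
        1.34739137e-02, -8.04690126e-05]), 'tcp_pos': array([ 0.19038638, -0.59473209,  0.22158107]), 'ee_rot': array([[-9.52440385e-01, -3.04724139e-01, -7.15537717e-04],
       [-3.04724956e-01,  9.52438602e-01,  1.84658495e-03],
       [ 1.18806734e-04,  1.97680428e-03, -9.99998039e-01]]), 'wrist_force': array([-0.27874961, -0.33630184,  0.55121522]), 'moment': array([ 0.09387389,  0.0218895 , -0.00254899]), 'gripper_force': 0.0, 'gripper_width': 1.0018968072058239}
```

View pics/scene.png

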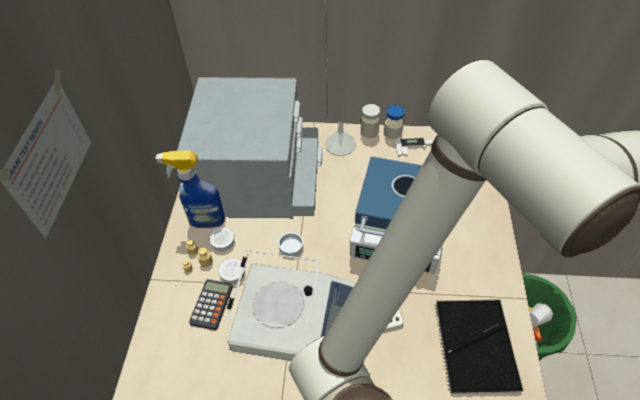

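View pics/top.png

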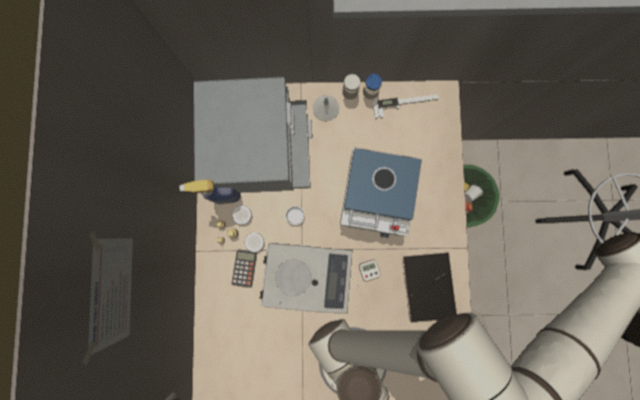

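The top view shows the lid at about (382,183), the red catch at (396,228), the handle at (362,220) and the open tin at (295,217). In the scene view the arm hides the catch, so I'll measure from the top view.

```bash
python3 - <<'E'
from h import *
c=dict(np.load("top.npz")); W=pts(c); p=c["pixels"].astype(int)
print("bench z", np.nanmedian(W[225:245,380-60:330,2]))
# lid top
m=(W[...,2]>.125)&(W[...,2]<.145)&(p[...,2]>p[...,0]+15)&(p[...,2]<200)
m[:140]=0;m[240:]=0;m[:,:330]=0;m[:,430:]=0
pp=W[m][:,:2].astype(np.float32); print(m.sum(), np.median(W[m][:,2]))
R=cv2.minAreaRect(pp); print(R, cv2.boxPoints(R))
red=(p[...,0]>130)&(p[...,1]<80)&(p[...,2]<80); red[:200]=0;red[250:]=0;red[:,:340]=0;red[:,430:]=0
v,u=np.where(red)
for a,b in zip(v,u): print(a,b,W[a,b].round(4))
# tin
sub=W[200:235,278:312]; 
mm=(sub[...,2]>.012)&(sub[...,2]<.03); q=sub[mm]; print("tin",mm.sum(), cv2.minEnclosingCircle(q[:,:2].astype(np.float32)), np.median(q[:,2]))
img=cv2.resize(c["pixels"][140:250,270:440],None,fx=4.5,fy=4.5,interpolation=cv2.INTER_CUBIC)
cv2.imwrite("pics/topcrop.png",img[:,:,::-1])
E
```

```text
bench z -0.000254074265911286
3551 0.1396917378265199
((0.5555306077003479, -0.09122195839881897), (0.2017359435558319, 0.18349362909793854), 79.61817932128906) [[ 0.4471087  -0.17390516]
 [ 0.62759835 -0.206972  ]
 [ 0.6639525  -0.00853875]
 [ 0.48346287  0.02452809]]
226 392 [ 0.4286 -0.1203  0.1081]
226 393 [ 0.4286 -0.1237  0.1062]
226 394 [ 0.4282 -0.1247  0.1174]
226 395 [ 0.4275 -0.125   0.1327]
226 396 [ 0.4274 -0.1274  0.1355]
226 397 [ 0.4273 -0.1302  0.1363]
227 392 [ 0.4257 -0.1207  0.1052]
227 393 [ 0.4257 -0.124   0.1039]
227 395 [ 0.4244 -0.1242  0.1362]
227 396 [ 0.4246 -0.128   0.1316]
227 397 [ 0.4244 -0.1303  0.1354]
228 392 [ 0.4226 -0.1205  0.1061]
228 393 [ 0.4226 -0.1239  0.1042]
228 396 [ 0.4214 -0.127   0.1367]
228 397 [ 0.4215 -0.1304  0.1345]
229 397 [ 0.4186 -0.1307  0.1322]
tin 63 ((0.47144702076911926, 0.18338543176651), 0.03067738190293312) 0.020757576091202212
```

View pics/topcrop.png

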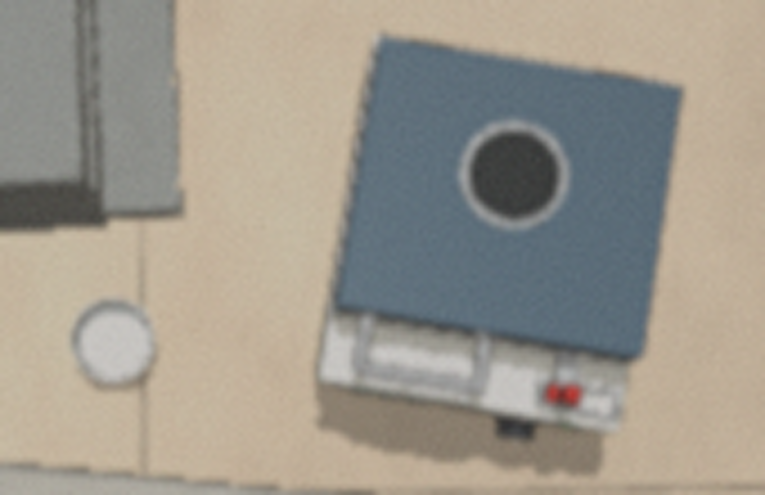

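Lid yaw is about -10.4° and the origin about (0.552,-0.0905). The tab predicted from the lid is (0.425,-0.128), against (0.4245,-0.128) measured, so they agree. The tin is at (0.471,0.183), with its rim 20.8 mm high and radius 30.7 mm, matching the given sizes. Next is a small planning helper.

```bash
cat >> h.py <<'E'
from scipy.spatial.transform import Rotation as Ro
YAW=np.radians(-10.4); EX=np.array([np.cos(YAW),np.sin(YAW),0]); EY=np.array([-np.sin(YAW),np.cos(YAW),0]); EZ=np.array([0,0,1.])
O=np.array([.552,-.0905,0])
def cw(x,y,z): return O+EX*x+EY*y+EZ*z      # centrifuge -> world
def rot(z,y): z=np.array(z)/np.linalg.norm(z); y=np.array(y)-z*np.dot(y,z); y/=np.linalg.norm(y); return np.c_[np.cross(y,z),y,z]
def delta(p,R=None):
    s=r.sense(); A=s["ee_rot"]; R=A if R is None else R
    d=A.T@(np.array(p)-s["tcp_pos"])
    best=min((Ro.from_matrix(A.T@R@Q).as_rotvec(degrees=True) for Q in(np.eye(3),np.diag([-1,-1,1.]))),key=np.linalg.norm)
    print("d",d.round(4),"rv",best.round(2),"n",np.linalg.norm(d).round(3))
E
python3 - <<'E'
from h import *
delta(cw(-.118,-.028,.2),rot(-EZ,EY))
E
```

```text
d [-0.3808  0.401   0.0223] rv [ 0.11 -0.03 28.14] n 0.553
```

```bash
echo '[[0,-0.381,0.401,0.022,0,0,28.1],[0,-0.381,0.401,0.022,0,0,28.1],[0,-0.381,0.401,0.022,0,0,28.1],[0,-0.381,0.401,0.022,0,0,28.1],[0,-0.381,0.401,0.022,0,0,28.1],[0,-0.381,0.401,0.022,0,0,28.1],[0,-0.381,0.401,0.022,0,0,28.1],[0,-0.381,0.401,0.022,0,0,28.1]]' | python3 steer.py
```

```text
refused: ROWS must be a list of objects, one for each row. Nothing was moved.
```

The error is about the shape of the input: a list of objects, one for each row. Fixing that and sending the same move.

```bash
echo '[{"jaw": 0,"pos": [-0.381,0.401,0.022],"turn_vec": [0,0,28.1]},{"jaw": 0,"pos": [-0.381,0.401,0.022],"turn_vec": [0,0,28.1]},{"jaw": 0,"pos": [-0.381,0.401,0.022],"turn_vec": [0,0,28.1]},{"jaw": 0,"pos": [-0.381,0.401,0.022],"turn_vec": [0,0,28.1]},{"jaw": 0,"pos": [-0.381,0.401,0.022],"turn_vec": [0,0,28.1]},{"jaw": 0,"pos": [-0.381,0.401,0.022],"turn_vec": [0,0,28.1]},{"jaw": 0,"pos": [-0.381,0.401,0.022],"turn_vec": [0,0,28.1]},{"jaw": 0,"pos": [-0.381,0.401,0.022],"turn_vec": [0,0,28.1]}]' | python3 steer.py
python3 -c "
from h import *
delta(cw(-.118,-.028,.2),rot(-EZ,EY))"
```

```text
time_s: 0.9
tcp_pos: [0.3614, -0.2403, 0.2069]
ee_rot: [[-0.984, 0.18, 0.0], [0.18, 0.984, 0.0], [-0.0, 0.0, -1.0]]
wrist_force: [1.6, 0.4, 0.4]
gripper_width: 0.356
gripper_force: 0.0
d [-0.0425  0.1537  0.0069] rv [0.01 0.   0.03] n 0.16
```

```bash
echo '[{"jaw": 0,"pos": [-0.041,0.148,0.006]},{"jaw": 0,"pos": [-0.041,0.148,0.006]},{"jaw": 0,"pos": [-0.041,0.148,0.006]},{"jaw": 0,"pos": [-0.041,0.148,0.006]},{"jaw": 0,"pos": [-0.041,0.148,0.006]}]' | python3 steer.py
python3 - <<'E'
from h import *
c=cap("top"); save(c,"t2"); W=pts(c)
c=cap("wrist"); save(c,"w2"); np.savez("w2.npz",**c); W=pts(c);p=c["pixels"].astype(int)
red=(p[...,0]>120)&(p[...,1]<70)&(p[...,2]<70); q=W[red&(W[...,2]>.131)]
print(red.sum(),len(q)); print(q.min(0),q.max(0),np.median(q,0))
delta(cw(-.118,-.028,.116),rot(-EZ,EY))
E
```

```text
time_s: 1.4
tcp_pos: [0.4282, -0.1028, 0.2006]
ee_rot: [[-0.984, 0.177, -0.001], [0.177, 0.984, 0.0], [0.001, -0.0, -1.0]]
wrist_force: [-0.6, -0.3, -0.7]
gripper_width: 0.011
gripper_force: 0.0
266 110
[ 0.41548753 -0.13529376  0.13119799] [ 0.42958334 -0.12298835  0.13654555] [ 0.42072267 -0.12936974  0.13439937]
d [-0.002   0.0082  0.0847] rv [-0.01 -0.06  0.02] n 0.085
```

View pics/w2.png

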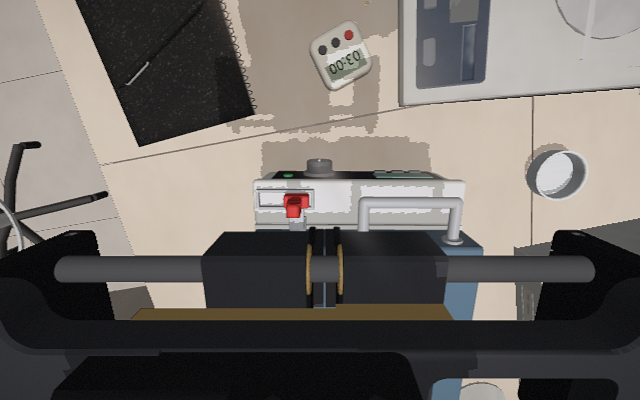

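The wrist view shows the red tab at (295,205), left of the shut fingers at (325,270) in the image, and the handle bar at (410,203). The tab measures (0.4225,-0.129), matching the prediction. Descending beside it.

```bash
echo '[{"jaw": 0,"pos": [0,0.008,0.04]},{"jaw": 0,"pos": [0,0.008,0.084]},{"jaw": 0,"pos": [0,0.008,0.084]}]' | python3 steer.py
echo '[{"jaw": 0,"pos": [0,-0.02,0]},{"jaw": 0,"pos": [0,-0.03,0]},{"jaw": 0,"pos": [0,-0.04,0]},{"jaw": 0,"pos": [0,-0.05,0]},{"jaw": 0,"pos": [0,-0.056,0]}]' | python3 steer.py
python3 -c "
from h import *
print((r.sense()['tcp_pos']-O)@np.c_[EX,EY])"
```

```text
time_s: 1.8
tcp_pos: [0.4245, -0.0977, 0.1127]
ee_rot: [[-0.983, 0.184, -0.013], [0.184, 0.983, -0.0], [0.012, -0.003, -1.0]]
wrist_force: [-1.1, 0.5, -0.4]
gripper_width: 0.005
gripper_force: 0.0
time_s: 2.3
tcp_pos: [0.4223, -0.1418, 0.1185]
ee_rot: [[-0.982, 0.189, 0.011], [0.189, 0.982, 0.02], [-0.007, 0.021, -1.0]]
wrist_force: [-2.2, 83.4, 20.0]
gripper_width: 0.003
gripper_force: 40.7
[-0.1182774  -0.07385951]
```

```bash
echo '[{"jaw": 0,"pos": [0,0.03,0]},{"jaw": 0,"pos": [0,0.04,0]},{"jaw": 0,"pos": [0,0.04,-0.04]},{"jaw": 0,"pos": [0,0.04,-0.08]},{"jaw": 0,"pos": [0,0.04,-0.08]}]' | python3 steer.py
python3 - <<'E'
from h import *
for n in("wrist","top"):
    c=cap(n); W=pts(c);p=c["pixels"].astype(int)
    red=(p[...,0]>120)&(p[...,1]<70)&(p[...,2]<70); q=W[red&(W[...,2]>.131)&(W[...,2]<.14)]
    if len(q): print(n,q.min(0),q.max(0),np.median(q,0),((q.min(0)+q.max(0))/2-O)@np.c_[EX,EY])
    if n=="wrist":
        cv2.imwrite("pics/w3.png",cv2.resize(p[150:260,220:480].astype(np.uint8),None,fx=3,fy=3,interpolation=cv2.INTER_CUBIC)[:,:,::-1])
    else: np.savez("t3.npz",**c)
E
```

```text
time_s: 2.8
tcp_pos: [0.4305, -0.1128, 0.2032]
ee_rot: [[-0.984, 0.179, 0.013], [0.179, 0.984, -0.001], [-0.013, 0.001, -1.0]]
wrist_force: [0.2, -0.2, -0.1]
gripper_width: 0.004
gripper_force: 0.0
wrist [ 0.41191204 -0.15812601  0.131781  ] [ 0.42514534 -0.14567048  0.13635732] [ 0.41755466 -0.15128586  0.13446126] [-0.12019501 -0.08448369]
```

View pics/w3.png

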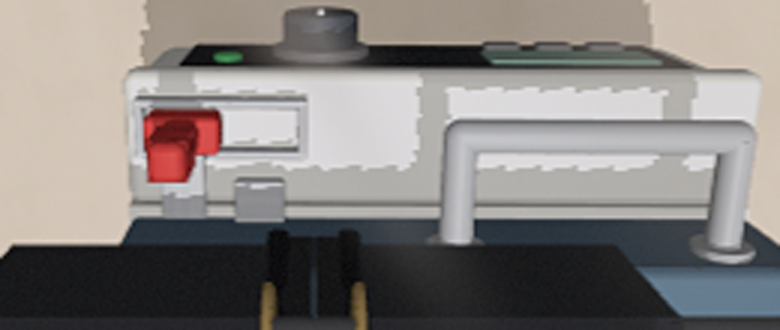

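The catch is now fully right at y_c = -84.5 mm, the full 24 mm. The crop shows the red tab at the right end of its rails (crop 175,145), with the nose clear of the lug (crop 260,200). Next I measure the handle bar.

```bash
python3 - <<'E'
from h import *
c=cap("wrist"); W=pts(c); L=(W-O)@np.c_[EX,EY,EZ]
m=(L[...,2]>.115)&(L[...,2]<.136)&(L[...,0]<-.11)&(L[...,0]>-.14)&(L[...,1]>-.02)&(L[...,1]<.1)
q=L[m]; print(len(q),np.percentile(q,[1,50,99],axis=0).round(4))
print(r.sense()["joints"].round(1))
for s in(1,-1):
  R=rot(-EZ,s*EX); A=r.sense()["ee_rot"]; print(Ro.from_matrix(A.T@R).as_rotvec(degrees=True))
delta(cw(-.124,.040,.19),rot(-EZ,EX))
E
```

```text
1558 [[-0.1306 -0.0052  0.1253]
 [-0.1255  0.0386  0.1297]
 [-0.1105  0.0824  0.1316]]
[   6.5    5.1  -26.2   -0.   -58.6 -106.9]
[2.10237168e-02 3.32285676e-03 8.99904712e+01]
[-3.32300774e-03  2.10246721e-02 -9.00095269e+01]
d [0.0043 0.0843 0.0072] rv [2.000e-02 0.000e+00 8.999e+01] n 0.085
```

```bash
echo '[{"jaw": 0.3,"pos": [0,0.084,0],"turn_vec": [0,0,-90]},{"jaw": 0.3,"pos": [0,0.084,0],"turn_vec": [0,0,-90]},{"jaw": 0.3,"pos": [0,0.084,0],"turn_vec": [0,0,-90]},{"jaw": 0.3,"pos": [0,0.084,0],"turn_vec": [0,0,-90]},{"jaw": 0.3,"pos": [0,0.084,0],"turn_vec": [0,0,-90]},{"jaw": 0.3,"pos": [0,0.084,0],"turn_vec": [0,0,-90]},{"jaw": 0.3,"pos": [0,0.084,0],"turn_vec": [0,0,-90]},{"jaw": 0.3,"pos": [0,0.084,0],"turn_vec": [0,0,-90]}]' | python3 steer.py
echo '[{"jaw": 0.3,"turn_vec": [0,0,-21.3]},{"jaw": 0.3,"turn_vec": [0,0,-21.3]},{"jaw": 0.3,"turn_vec": [0,0,-21.3]},{"jaw": 0.3,"turn_vec": [0,0,-21.3]}]' | python3 steer.py
python3 - <<'E'
from h import *
c=cap("wrist"); W=pts(c); L=(W-O)@np.c_[EX,EY,EZ]
m=(L[...,2]>.115)&(L[...,2]<.136)&(L[...,0]<-.11)&(L[...,0]>-.14)&(L[...,1]>-.02)&(L[...,1]<.1)
q=L[m]; print(len(q),np.percentile(q,[1,50,99],axis=0).round(4) if len(q) else 0)
delta(cw(-.125,.040,.110),rot(-EZ,-EX))
E
```

```text
time_s: 3.75
tcp_pos: [0.4408, -0.0299, 0.1956]
ee_rot: [[-0.519, -0.855, -0.003], [-0.855, 0.519, -0.001], [0.003, 0.002, -1.0]]
wrist_force: [0.0, 0.5, 0.5]
gripper_width: 0.298
gripper_force: 0.0
time_s: 4.15
tcp_pos: [0.4409, -0.0299, 0.1957]
ee_rot: [[-0.18, -0.984, -0.003], [-0.984, 0.18, -0.001], [0.001, 0.003, -1.0]]
wrist_force: [-1.0, -0.5, -0.9]
gripper_width: 0.303
gripper_force: 0.0
1432 [[-0.1307 -0.0054  0.1257]
 [-0.1248  0.0323  0.1298]
 [-0.1104  0.0801  0.1318]]
d [-0.0004  0.0047  0.0859] rv [ 0.14 -0.07 -0.02] n 0.086
```

```bash
echo '[{"jaw": 0.3,"pos": [0,0.005,0.04]},{"jaw": 0.3,"pos": [0,0.005,0.07]},{"jaw": 0.3,"pos": [0,0.005,0.086]},{"jaw": 0,"pos": [0,0.005,0.086]},{"jaw": 0,"pos": [0,0.005,0.086]},{"jaw": 0,"pos": [0,0.005,0.086]},{"jaw": 0,"pos": [0,0.005,0.086]}]' | python3 steer.py
python3 - <<'E'
from h import *
s=r.sense(); T=s["tcp_pos"]; A=s["ee_rot"]; H=cw(.104,0,.096)
print(((T-O)@np.c_[EX,EY,EZ]).round(4))
v=T+A[:,2]*-.019*0-H; v=v@np.c_[EX,EY,EZ]; b=np.array([-.228,0,.03])
for th in (.1,.2,.3,.45,.6,.75,.9,1.05,1.15,1.2,1.22,1.25):
    b1=np.array([np.cos(th)*b[0]+np.sin(th)*b[2],0,-np.sin(th)*b[0]+np.cos(th)*b[2]])
    d=A.T@(np.c_[EX,EY,EZ]@(b1-b)); print(th,d.round(4))
E
```

```text
time_s: 4.9
tcp_pos: [0.4364, -0.0282, 0.1116]
ee_rot: [[-0.18, -0.984, -0.0], [-0.984, 0.18, 0.001], [-0.001, 0.001, -1.0]]
wrist_force: [-2.4, 2.1, 1.7]
gripper_width: 0.106
gripper_force: 30.0
[-0.1249  0.0404  0.1116]
0.1 [-0.     -0.0041 -0.0226]
0.2 [-0.     -0.0105 -0.0447]
0.3 [-0.    -0.019 -0.066]
0.45 [-0.     -0.0357 -0.0962]
0.6 [-0.     -0.0567 -0.1235]
0.75 [-0.     -0.0815 -0.1474]
0.9 [ 0.     -0.1097 -0.1673]
1.05 [ 0.     -0.1405 -0.1828]
1.15 [ 0.     -0.1622 -0.1904]
1.2 [ 0.     -0.1732 -0.1935]
1.22 [ 1.000e-04 -1.777e-01 -1.945e-01]
1.25 [ 1.000e-04 -1.845e-01 -1.959e-01]
```

The fingers hold the bar (opening about 9 mm, 30 N). Now raising along the arc.

```bash
echo '[{"jaw": 0,"pos": [0,-0.004,-0.0226]},{"jaw": 0,"pos": [0,-0.0105,-0.0447]},{"jaw": 0,"pos": [0,-0.019,-0.066]},{"jaw": 0,"pos": [0,-0.027,-0.0815]},{"jaw": 0,"pos": [0,-0.0357,-0.0962]}]' | python3 steer.py
python3 -c "
from h import *
print(((r.sense()['tcp_pos']-O)@np.c_[EX,EY,EZ]).round(4))"
```

```text
time_s: 5.4
tcp_pos: [0.4699, -0.0345, 0.2072]
ee_rot: [[-0.18, -0.984, -0.004], [-0.984, 0.18, 0.001], [-0.001, 0.005, -1.0]]
wrist_force: [-2.9, 2.5, -3.1]
gripper_width: 0.104
gripper_force: 30.0
[-0.0909  0.0403  0.2072]
```

```bash
echo '[{"jaw": 0,"pos": [0,-0.010,-0.014]},{"jaw": 0,"pos": [0,-0.021,-0.0273]},{"jaw": 0,"pos": [0,-0.033,-0.040]},{"jaw": 0,"pos": [0,-0.0458,-0.0512]},{"jaw": 0,"pos": [0,-0.060,-0.0615]},{"jaw": 0,"pos": [0,-0.074,-0.0711]},{"jaw": 0,"pos": [0,-0.089,-0.0795]},{"jaw": 0,"pos": [0,-0.1048,-0.0866]}]' | python3 steer.py
echo '[{"jaw": 0,"pos": [0,-0.011,-0.004]},{"jaw": 0,"pos": [0,-0.0217,-0.0076]},{"jaw": 0,"pos": [0,-0.030,-0.010]},{"jaw": 0,"pos": [0,-0.030,-0.010]}]' | python3 steer.py
python3 -c "
from h import *
print(((r.sense()['tcp_pos']-O)@np.c_[EX,EY,EZ]).round(4))"
```

```text
time_s: 6.2
tcp_pos: [0.5733, -0.0538, 0.2974]
ee_rot: [[-0.178, -0.984, -0.002], [-0.984, 0.178, -0.001], [0.001, 0.002, -1.0]]
wrist_force: [-7.2, 2.3, 7.1]
gripper_width: 0.106
gripper_force: 30.0
time_s: 6.6
tcp_pos: [0.6052, -0.0597, 0.3074]
ee_rot: [[-0.179, -0.984, 0.003], [-0.984, 0.179, -0.002], [0.001, -0.004, -1.0]]
wrist_force: [-2.0, -0.8, 7.2]
gripper_width: 0.102
gripper_force: 30.0
[0.0468 0.0399 0.3074]
```

```bash
echo '[{"jaw": 0,"pos": [0,-0.003,-0.000]},{"jaw": 0,"pos": [0,-0.006,-0.001]},{"jaw": 0,"pos": [0,-0.006,-0.001]}]' | python3 steer.py
python3 -c "
from h import *
print(((r.sense()['tcp_pos']-O)@np.c_[EX,EY,EZ]).round(4))"
```

```text
time_s: 6.9
tcp_pos: [0.6069, -0.0602, 0.3077]
ee_rot: [[-0.179, -0.984, -0.006], [-0.984, 0.179, -0.001], [0.002, 0.006, -1.0]]
wrist_force: [-11.7, 3.4, 9.5]
gripper_width: 0.105
gripper_force: 30.0
[0.0485 0.0398 0.3077]
```

```bash
echo '[{"jaw": 0.3,"pos": [0,0.003,0]},{"jaw": 0.3,"pos": [0,0.003,0]},{"jaw": 0.3,"pos": [0,0.003,-0.03]},{"jaw": 0.3,"pos": [0,0.003,-0.07]},{"jaw": 0.3,"pos": [0,0.05,-0.1]},{"jaw": 0.3,"pos": [0,0.1,-0.1]},{"jaw": 0.3,"pos": [0,0.15,-0.1]},{"jaw": 0.3,"pos": [0,0.18,-0.1]}]' | python3 steer.py
python3 - <<'E'
from h import *
for n in("top","wrist","scene"):
    c=cap(n); np.savez(n+"4.npz",**c); save(c,n+"4"); W=pts(c); p=c["pixels"].astype(int); L=(W-O)@np.c_[EX,EY,EZ]
    red=(p[...,0]>100)&(p[...,1]<60)&(p[...,2]<60)&(abs(L[...,0]-.02)<.08)&(L[...,2]>.08)&(L[...,2]<.2)
    print(n,red.sum()); 
    if red.sum(): print(np.percentile(L[red],[2,50,98],axis=0).round(4), np.argwhere(red).mean(0))
E
cd pics; python3 -c "
import cv2,numpy as np
a=cv2.imread('wrist4.png');b=cv2.imread('scene4.png');cv2.imwrite('both4.png',cv2.resize(np.vstack([a,b]),None,fx=.75,fy=.75))"
```

```text
time_s: 7.7
tcp_pos: [0.4315, -0.0278, 0.4057]
ee_rot: [[-0.179, -0.984, 0.003], [-0.984, 0.179, 0.001], [-0.001, -0.003, -1.0]]
wrist_force: [1.2, 0.1, -0.1]
gripper_width: 0.305
gripper_force: 0.0
top 0
wrist 182
[[ 0.0108 -0.0021  0.1139]
 [ 0.0201  0.008   0.1201]
 [ 0.0315  0.0196  0.126 ]] [147.73626374 225.39010989]
scene 0
```

View pics/both4.png

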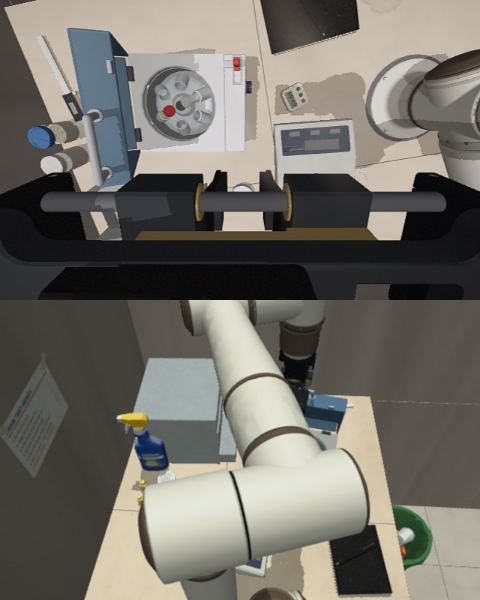

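The wrist view (upper half) shows the lid fully up on the left, the catch released at (237,65), the red cap in the rotor at (168,111) and the white cap opposite it. The scene view is partly blocked by the arm. I'll check the camera mounting and plan a pre-grasp along the tube axis.

```bash
cat >> h.py <<'E'
def ax(t,phi):
    t,phi=np.radians([t,phi]); return -np.sin(t)*np.cos(phi)*EX-np.sin(t)*np.sin(phi)*EY+np.cos(t)*EZ
def tubeR(a,s=1):
    h=np.cross(EZ,a); h/=np.linalg.norm(h); h*=np.sign(h@EY); e=EY-a*(EY@a); e/=np.linalg.norm(e)
    return rot(-a,s*(h+e))
E
python3 - <<'E'
from h import *
c=dict(np.load("wrist4.npz")); s=r.sense(); T=c["world_from_camera"]
print("cam in tool",(s["ee_rot"].T@(T[:3,3]-s["tcp_pos"])).round(3), "look",(s["ee_rot"].T@-T[:3,2]).round(3)); print(s["joints"].round(1))
W=pts(c); p=c["pixels"].astype(int); L=(W-O)@np.c_[EX,EY,EZ]
# white cap
m=(p.min(2)>150)&(abs(L[...,0]+.01)<.05)&(abs(L[...,1])<.05)&(L[...,2]>.11)&(L[...,2]<.14)
print("white",m.sum(),np.percentile(L[m],[2,50,98],axis=0).round(4))
a=ax(38,28); P=cw(.020,.008,.120)+.13*a
A=s["ee_rot"]
for sg in(1,-1):
    R=tubeR(a,sg); print(sg,(A.T@(P-s["tcp_pos"])).round(4),Ro.from_matrix(A.T@R).as_rotvec(degrees=True).round(2), (R[:,0]@EX).round(2))
E
```

```text
cam in tool [ 0.073  0.005 -0.162] look [-0.265  0.002  0.964]
[ 18.   -2.1  -3.7   0.  -88.  -28.2]
white 13 [[-0.0297 -0.0198  0.1101]
 [-0.0197 -0.0171  0.1167]
 [ 0.0052  0.0094  0.1261]]
1 [ 0.0704 -0.0772  0.1843] [ 17.29 -36.44  70.72] -0.77
-1 [ 0.0704 -0.0772  0.1843] [  39.32   18.65 -102.09] 0.77
```

```bash
echo '[{"jaw": 0.5,"turn_vec": [17.3,-36.4,70.7]},{"jaw": 0.5,"turn_vec": [17.3,-36.4,70.7]},{"jaw": 0.5,"turn_vec": [17.3,-36.4,70.7]},{"jaw": 0.5,"turn_vec": [17.3,-36.4,70.7]},{"jaw": 0.5,"turn_vec": [17.3,-36.4,70.7]},{"jaw": 0.5,"pos": [0.02,-0.02,0.05],"turn_vec": [17.3,-36.4,70.7]},{"jaw": 0.5,"pos": [0.035,-0.04,0.09],"turn_vec": [17.3,-36.4,70.7]},{"jaw": 0.5,"pos": [0.05,-0.06,0.13],"turn_vec": [17.3,-36.4,70.7]}]' | python3 steer.py
python3 - <<'E'
from h import *
a=ax(38,28);delta(cw(.020,.008,.120)+.13*a,tubeR(a)); print(r.sense()["joints"].round(1))
E
```

```text
time_s: 8.65
tcp_pos: [0.4843, -0.0886, 0.2756]
ee_rot: [[-0.806, -0.32, 0.497], [-0.245, 0.946, 0.212], [-0.538, 0.05, -0.841]]
wrist_force: [1.1, 0.4, -1.3]
gripper_width: 0.497
gripper_force: 0.0
d [ 0.0238 -0.0273  0.0463] rv [ 2.42 -5.68 10.62] n 0.059
[ -0.5  -4.8 -24.3 -19.  -41.6 -60.6]
```

```bash
echo '[{"jaw": 0.5,"pos": [0.023,-0.026,0.045],"turn_vec": [2.4,-5.7,10.6]},{"jaw": 0.5,"pos": [0.023,-0.026,0.045],"turn_vec": [2.4,-5.7,10.6]},{"jaw": 0.5,"pos": [0.023,-0.026,0.045],"turn_vec": [2.4,-5.7,10.6]}]' | python3 steer.py
python3 - <<'E'
from h import *
c=cap("wrist"); np.savez("w5.npz",**c); save(c,"w5"); W=pts(c); p=c["pixels"].astype(int); L=(W-O)@np.c_[EX,EY,EZ]
red=(p[...,0]>90)&(p[...,1]<.5*p[...,0])&(p[...,2]<.5*p[...,0])&(abs(L[...,0]-.02)<.05)&(L[...,2]>.09)&(L[...,2]<.16)
print(red.sum(),np.argwhere(red).mean(0)); q=L[red]
print(np.percentile(q,[2,50,98],axis=0).round(4))
# RANSAC plane for the cap top disc
rng=np.random.default_rng(0);best=None
for _ in range(3000):
    A=q[rng.choice(len(q),3,False)]; n=np.cross(A[1]-A[0],A[2]-A[0]); l=np.linalg.norm(n)
    if l<2e-5: continue
    n/=l; n*=np.sign(n[2]); inl=abs((q-A[0])@n)<.0008
    if best is None or inl.sum()>best.sum(): best=inl
d=q[best]; m=d.mean(0); n=np.linalg.svd(d-m)[2][2]; n*=np.sign(n[2])
u=np.cross(n,[0,1,0]);u/=np.linalg.norm(u);v=np.cross(n,u); e=np.c_[(d-m)@u,(d-m)@v].astype(np.float32)
(cx,cy),rad=cv2.minEnclosingCircle(e)
print("plane",len(d),"n",n.round(3),"tilt",np.degrees(np.arccos(n[2])).round(1),"az",np.degrees(np.arctan2(-n[1],-n[0])).round(1),"c",(m+cx*u+cy*v).round(4),"mean",m.round(4),"rad",rad)
s=r.sense();print(((s["tcp_pos"]-O)@np.c_[EX,EY,EZ]).round(4))
E
```

```text
time_s: 8.95
tcp_pos: [0.4945, -0.1088, 0.2214]
ee_rot: [[-0.802, -0.152, 0.578], [-0.05, 0.981, 0.188], [-0.596, 0.122, -0.794]]
wrist_force: [0.1, 0.2, 0.2]
gripper_width: 0.501
gripper_force: 0.0
334 [194.17664671 320.30838323]
[[ 0.0104 -0.0028  0.1116]
 [ 0.018   0.0059  0.119 ]
 [ 0.0262  0.0156  0.1253]]
plane 240 n [-0.566 -0.313  0.763] tilt 40.3 az 28.9 c [0.018  0.0061 0.119 ] mean [0.0178 0.0067 0.1191] rad 0.01104481890797615
[-0.0521 -0.028   0.2238]
```

View pics/w5.png

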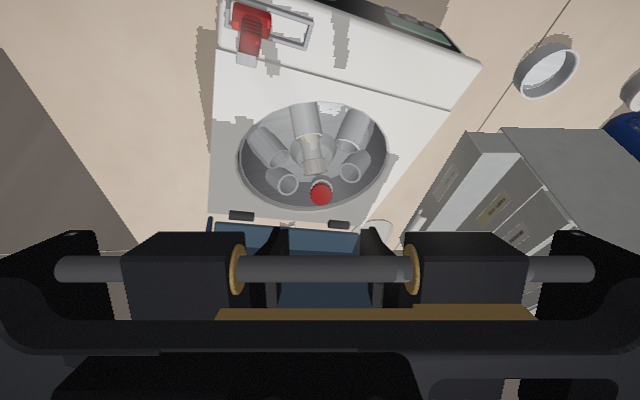

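The picture shows the red cap at (320,194), centred between the fingers, with the white cap at (313,165) and the other sleeves empty. The cap disc fits with radius 11.0 mm, tilt 40° and azimuth 29°, and its top at (18,6,119) mm, consistent with the sleeve geometry.

```bash
python3 - <<'E'
from h import *
a=ax(40,28.5);R=tubeR(a);delta(cw(.018,.0063,.119)+.04*a,R)
E
```

```text
d [ 0.0032 -0.0039  0.0907] rv [-0.56 -2.31 -0.13] n 0.091
```

```bash
echo '[{"jaw": 0.45,"pos": [0.003,-0.004,0.03],"turn_vec": [-0.6,-2.3,0]},{"jaw": 0.45,"pos": [0.003,-0.004,0.07],"turn_vec": [-0.6,-2.3,0]},{"jaw": 0.45,"pos": [0.003,-0.004,0.09],"turn_vec": [-0.6,-2.3,0]},{"jaw": 0.45,"pos": [0.003,-0.004,0.09],"turn_vec": [-0.6,-2.3,0]}]' | python3 steer.py
python3 - <<'E'
from h import *
a=ax(40,28.5);R=tubeR(a);delta(cw(.018,.0063,.119)-.025*a,R)
c=cap("wrist");W=pts(c); p=c["pixels"].astype(int); L=(W-O)@np.c_[EX,EY,EZ]
red=(p[...,0]>90)&(p[...,1]<.5*p[...,0])&(p[...,2]<.5*p[...,0])&(abs(L[...,0]-.02)<.05)&(L[...,2]>.09)&(L[...,2]<.16)
print(red.sum(),np.argwhere(red).mean(0)); q=L[red]
if len(q):
    n=(a@EX,a@EY,a@EZ); h=q@n; t=q[h>np.percentile(h,95)-.002]; print(len(t),((t.min(0)+t.max(0))/2).round(4),t.mean(0).round(4))
E
```

```text
time_s: 9.4
tcp_pos: [0.5477, -0.0944, 0.1504]
ee_rot: [[-0.775, -0.163, 0.611], [-0.046, 0.978, 0.202], [-0.631, 0.129, -0.765]]
wrist_force: [-0.4, -0.0, -0.1]
gripper_width: 0.448
gripper_force: 0.0
d [ 0.0015 -0.0012  0.0646] rv [ 0.15  0.03 -0.06] n 0.065
755 [217.94834437 321.95761589]
597 [0.0178 0.0068 0.1185] [0.0176 0.0065 0.1189]
```

Confirmed. Advancing and closing.

```bash
echo '[{"jaw": 0.45,"pos": [0.001,-0.001,0.03]},{"jaw": 0.45,"pos": [0.001,-0.001,0.055]},{"jaw": 0.45,"pos": [0.001,-0.001,0.064]},{"jaw": 0.45,"pos": [0.001,-0.001,0.064]}]' | python3 steer.py
echo '[{"jaw": 0},{"jaw": 0},{"jaw": 0},{"jaw": 0}]' | python3 steer.py
```

```text
time_s: 9.85
tcp_pos: [0.5849, -0.0828, 0.1023]
ee_rot: [[-0.773, -0.162, 0.613], [-0.045, 0.978, 0.202], [-0.632, 0.128, -0.764]]
wrist_force: [-1.0, 0.1, 0.7]
gripper_width: 0.449
gripper_force: 0.0
time_s: 10.25
tcp_pos: [0.5843, -0.083, 0.1028]
ee_rot: [[-0.773, -0.161, 0.614], [-0.045, 0.979, 0.201], [-0.633, 0.128, -0.763]]
wrist_force: [-3.0, -1.3, 4.0]
gripper_width: 0.252
gripper_force: 30.0
```

```bash
echo '[{"jaw": 0,"pos": [0,0,-0.012]},{"jaw": 0,"pos": [0,0,-0.027]},{"jaw": 0,"pos": [0,0,-0.045]},{"jaw": 0,"pos": [0,0,-0.07]},{"jaw": 0,"pos": [0,0,-0.1]},{"jaw": 0,"pos": [0,0,-0.14]},{"jaw": 0,"pos": [0,0,-0.14]}]' | python3 steer.py
python3 - <<'E'
from h import *
c=cap("wrist");np.savez("w6.npz",**c);save(c,"w6")
delta([.42,-.02,.28],rot(-EZ,[0,1,0])); print(r.sense()["joints"].round(1))
c=dict(np.load("wrist4.npz"))
for n in("wrist4.npz","w5.npz"):
    c=dict(np.load(n)); W=pts(c); d=W-[.4714,.1834,0]; m=(np.hypot(d[...,0],d[...,1])<.045)&(W[...,2]>.012)&(W[...,2]<.03)
    if m.sum()>10: print(n,m.sum(),cv2.minEnclosingCircle(W[m][:,:2].astype(np.float32)),np.median(W[m][:,2]))
E
```

```text
time_s: 10.95
tcp_pos: [0.4974, -0.112, 0.2135]
ee_rot: [[-0.769, -0.162, 0.618], [-0.046, 0.979, 0.199], [-0.637, 0.125, -0.76]]
wrist_force: [1.3, 0.6, -0.3]
gripper_width: 0.249
gripper_force: 30.0
d [ 0.0123  0.1107 -0.0818] rv [10.22 39.11  6.44] n 0.138
[ -7.6   0.1 -28.1 -35.3 -29.  -49.4]
wrist4.npz 63 ((0.46715667843818665, 0.1680041253566742), 0.02672332525253296) 0.018362689530231124
w5.npz 974 ((0.4701317250728607, 0.1825907975435257), 0.0319063775241375) 0.01775100128239271
```

View pics/w6.png

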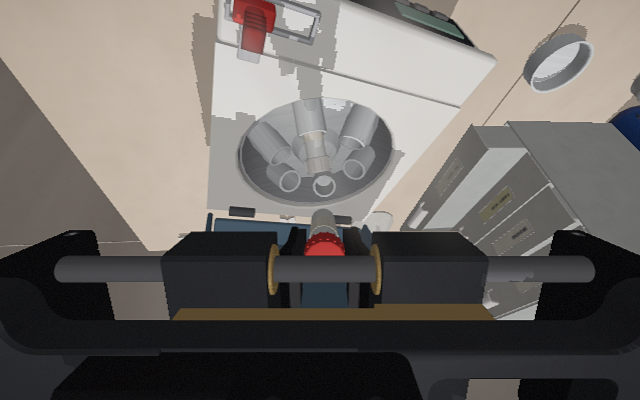

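The tube hangs between the fingers (cap at (325,245)), its sleeve is empty at (323,185) and the white-capped tube is still in place. The tin centre, refined, is (0.4705,0.183). Now turning upright over the tin.

```bash
echo '[{"jaw": 0,"pos": [0.012,0.03,-0.05],"turn_vec": [10.2,39.1,6.4]},{"jaw": 0,"pos": [0.012,0.07,-0.08],"turn_vec": [10.2,39.1,6.4]},{"jaw": 0,"pos": [0.012,0.11,-0.082],"turn_vec": [10.2,39.1,6.4]},{"jaw": 0,"pos": [0.012,0.11,-0.082],"turn_vec": [10.2,39.1,6.4]},{"jaw": 0,"pos": [0.012,0.11,-0.082],"turn_vec": [10.2,39.1,6.4]},{"jaw": 0,"pos": [0.012,0.11,-0.082],"turn_vec": [10.2,39.1,6.4]}]' | python3 steer.py
python3 - <<'E'
from h import *
delta([.4705,.183,.16],rot(-EZ,[0,1,0])); print(r.sense()["joints"].round(1))
E
```

```text
time_s: 11.6
tcp_pos: [0.4207, -0.0189, 0.2804]
ee_rot: [[-0.999, -0.015, 0.046], [-0.014, 1.0, 0.019], [-0.046, 0.019, -0.999]]
wrist_force: [0.8, -0.0, -0.4]
gripper_width: 0.254
gripper_force: 30.0
d [-0.0471  0.1989  0.1264] rv [1.09 2.66 0.85] n 0.24
[  19.6   -2.4  -21.5   -0.2  -68.  -108.7]
```

```bash
echo '[{"jaw": 0,"pos": [-0.015,0.05,0]},{"jaw": 0,"pos": [-0.03,0.1,0]},{"jaw": 0,"pos": [-0.047,0.15,0]},{"jaw": 0,"pos": [-0.047,0.199,0]},{"jaw": 0,"pos": [-0.047,0.199,0.05]},{"jaw": 0,"pos": [-0.047,0.199,0.1]},{"jaw": 0,"pos": [-0.047,0.199,0.126]},{"jaw": 0,"pos": [-0.047,0.199,0.126]}]' | python3 steer.py
python3 - <<'E'
from h import *
delta([.4705,.183,.06],rot(-EZ,[0,1,0])); s=r.sense();print(s["tcp_pos"],s["ee_rot"].round(3))
c=cap("wrist");np.savez("w7.npz",**c);W=pts(c);p=c["pixels"].astype(int)
red=(p[...,0]>90)&(p[...,1]<.5*p[...,0])&(p[...,2]<.5*p[...,0])&(np.linalg.norm(W-s["tcp_pos"],axis=-1)<.06)
print("cap top rel TCP z",np.percentile(W[red][:,2],[5,50,95])-s["tcp_pos"][2],W[red].mean(0))
# visible tube points below TCP (towards camera side)
d=W-s["tcp_pos"]; m=(np.hypot(d[...,0],d[...,1])<.025)&(d[...,2]<-.004)&(d[...,2]>-.06); q=W[m]
print(m.sum(), np.percentile(d[m],[0,5,50,95],axis=0).round(4) if m.sum() else 0)
d=W-[.4705,.183,0]; m=(np.hypot(d[...,0],d[...,1])<.045)&(W[...,2]>.014)&(W[...,2]<.03)
print("tin",m.sum(),cv2.minEnclosingCircle(W[m][:,:2].astype(np.float32)))
cv2.imwrite("pics/w7.png",c["pixels"][:,:,::-1])
E
```

```text
time_s: 12.4
tcp_pos: [0.4687, 0.1801, 0.1531]
ee_rot: [[-0.999, -0.012, 0.036], [-0.012, 1.0, 0.014], [-0.037, 0.013, -0.999]]
wrist_force: [-0.9, 0.3, -0.4]
gripper_width: 0.256
gripper_force: 30.0
d [0.0016 0.0016 0.0931] rv [0.78 2.09 0.68] n 0.093
[0.46869171 0.1800944  0.15309095] [[-0.999 -0.012  0.036]
 [-0.012  1.     0.014]
 [-0.037  0.013 -0.999]]
cap top rel TCP z [0.01831544 0.0206696  0.0217234 ] [0.46102495 0.18045632 0.1734867 ]
485 [[-0.0097 -0.0087 -0.0456]
 [-0.009  -0.0077 -0.0423]
 [-0.0074 -0.     -0.0201]
 [-0.0031  0.008  -0.0057]]
tin 536 ((0.4703574478626251, 0.18304795026779175), 0.031119123101234436)
```

View pics/w7.png

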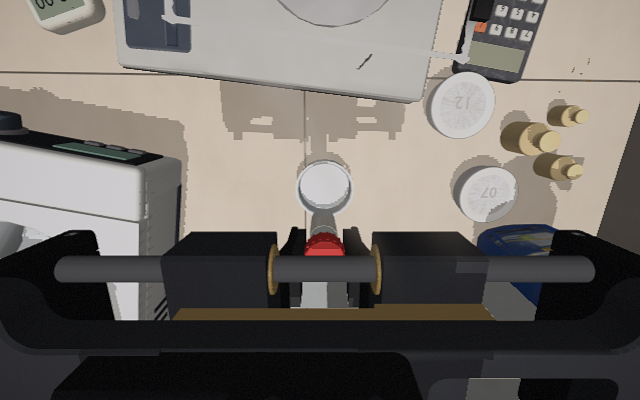

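The view shows the tube over the tin (tin at (325,187), cap at (325,245)), with weights and closed tins untouched at right. I'll correct the residual 2° tool tilt, then check the tube's lean in the hand.

```bash
echo '[{"jaw": 0,"pos": [0.002,0.002,0.03],"turn_vec": [0.8,2.1,0.7]},{"jaw": 0,"pos": [0.002,0.002,0.052],"turn_vec": [0.8,2.1,0.7]},{"jaw": 0,"pos": [0.002,0.002,0.052],"turn_vec": [0.8,2.1,0.7]}]' | python3 steer.py
python3 - <<'E'
from h import *
c=cap("wrist");W=pts(c);s=r.sense();t=s["tcp_pos"];d=W-t
m=(abs(d[...,1])<.003)&(abs(d[...,0])<.02)&(d[...,2]<-.004)&(d[...,2]>-.036); q=d[m]
f=np.polyfit(q[:,2],q[:,0],1); print(m.sum(),"lean x/z deg",np.degrees(np.arctan(f[0])),"x at 0/-.04",np.polyval(f,[0,-.04]))
m=(np.hypot(d[...,0],d[...,1])<.02)&(d[...,2]<-.004)&(d[...,2]>-.036); q=d[m]
for a in(-.01,-.02,-.03):
    k=abs(q[:,2]-a)<.004; print(a,q[k][:,1].min(),q[k][:,1].max())
m=(np.hypot(d[...,0],d[...,1])<.015)&(d[...,2]<-.03)&(d[...,2]>-.055);print(np.percentile(d[m][:,2],[0,2,5]))
print(s["ee_rot"].round(3)); delta([.4705,.183,.052],rot(-EZ,[0,1,0]))
E
```

```text
time_s: 12.75
tcp_pos: [0.4717, 0.1844, 0.1055]
ee_rot: [[-1.0, 0.001, 0.007], [0.001, 1.0, 0.005], [-0.007, 0.005, -1.0]]
wrist_force: [-0.1, -0.6, -0.4]
gripper_width: 0.249
gripper_force: 30.0
142 lean x/z deg -0.3577411009672881 x at 0/-.04 [-0.01010409 -0.00985434]
-0.01 -0.008979330638896388 0.008518392001750141
-0.02 -0.009378148576259349 0.008760556252429302
-0.03 -0.009122093825208732 0.007832373269651582
[-0.04699531 -0.04599536 -0.04511998]
[[-1.    -0.     0.01 ]
 [-0.     1.     0.006]
 [-0.01   0.006 -1.   ]]
d [ 0.0026 -0.0022  0.055 ] rv [0.36 0.59 0.  ] n 0.055
```

```bash
echo '[{"jaw": 0,"pos": [0.002,-0.002,0.03],"turn_vec": [0.3,0.6,0]},{"jaw": 0,"pos": [0.002,-0.002,0.05],"turn_vec": [0.3,0.6,0]},{"jaw": 0,"pos": [0.002,-0.002,0.052],"turn_vec": [0.3,0.6,0]},{"jaw": 0,"pos": [0.002,-0.002,0.052],"turn_vec": [0.3,0.6,0]}]' | python3 steer.py
echo '[{"jaw": 0,"pos": [0,0,0.0015]},{"jaw": 0,"pos": [0,0,0.003]},{"jaw": 0,"pos": [0,0,0.003]}]' | python3 steer.py
```

```text
time_s: 13.2
tcp_pos: [0.4716, 0.1837, 0.056]
ee_rot: [[-1.0, -0.001, 0.002], [-0.001, 1.0, 0.002], [-0.002, 0.002, -1.0]]
wrist_force: [0.1, 0.4, 0.9]
gripper_width: 0.253
gripper_force: 30.0
time_s: 13.5
tcp_pos: [0.4708, 0.1833, 0.052]
ee_rot: [[-1.0, -0.0, 0.0], [-0.0, 1.0, 0.002], [-0.0, 0.002, -1.0]]
wrist_force: [-0.0, -0.5, -0.0]
gripper_width: 0.251
gripper_force: 30.0
```

```bash
echo '[{"jaw": 0,"pos": [0,0,0.001]},{"jaw": 0,"pos": [0,0,0.002]},{"jaw": 0,"pos": [0,0,0.002]}]' | python3 steer.py; echo '[{"jaw": 0,"pos": [0,0,0.001]},{"jaw": 0,"pos": [0,0,0.001]}]' | python3 steer.py
```

```text
time_s: 13.8
tcp_pos: [0.4704, 0.183, 0.0491]
ee_rot: [[-1.0, 0.0, -0.001], [0.0, 1.0, 0.001], [0.001, 0.001, -1.0]]
wrist_force: [-0.2, -0.5, -0.0]
gripper_width: 0.254
gripper_force: 30.0
time_s: 14.0
tcp_pos: [0.4705, 0.1831, 0.0481]
ee_rot: [[-1.0, 0.0, -0.001], [0.0, 1.0, 0.001], [0.001, 0.001, -1.0]]
wrist_force: [0.5, 0.1, -0.9]
gripper_width: 0.252
gripper_force: 30.0
```

```bash
echo '[{"jaw": 0,"pos": [0,0,0.001]},{"jaw": 0,"pos": [0,0,0.001]}]' | python3 steer.py; echo '[{"jaw": 0,"pos": [0,0,0.001]},{"jaw": 0,"pos": [0,0,0.001]}]' | python3 steer.py
```

```text
time_s: 14.2
tcp_pos: [0.471, 0.1832, 0.048]
ee_rot: [[-1.0, -0.001, 0.0], [-0.001, 1.0, 0.001], [-0.0, 0.001, -1.0]]
wrist_force: [-0.5, -0.7, 5.4]
gripper_width: 0.253
gripper_force: 30.1
time_s: 14.4
tcp_pos: [0.4715, 0.1833, 0.0479]
ee_rot: [[-1.0, -0.001, 0.001], [-0.001, 1.0, 0.001], [-0.001, 0.001, -1.0]]
wrist_force: [-1.4, -1.4, 10.2]
gripper_width: 0.254
gripper_force: 30.1
```

Contact is felt at TCP z = 48 mm, as predicted. I'll relax the push, open gently and withdraw upward.

```bash
echo '[{"jaw": 0.25,"pos": [0,0,-0.0015]},{"jaw": 0.27,"pos": [0,0,-0.0015]},{"jaw": 0.3,"pos": [0,0,-0.0015]},{"jaw": 0.4,"pos": [0,0,-0.0015]},{"jaw": 0.5,"pos": [0,0,-0.0015]},{"jaw": 0.5,"pos": [0,0,-0.0015]}]' | python3 steer.py; echo '[{"jaw": 0.5,"pos": [0,0,-0.015]},{"jaw": 0.5,"pos": [0,0,-0.05]},{"jaw": 0.5,"pos": [0,0,-0.1]},{"jaw": 0.5,"pos": [0,0,-0.15]},{"jaw": 0.5,"pos": [0,0,-0.2]},{"jaw": 0.5,"pos": [0,0,-0.2]}]' | python3 steer.py
python3 - <<'E'
from h import *
c=cap("wrist");np.savez("w8.npz",**c);W=pts(c);p=c["pixels"].astype(int)
red=(p[...,0]>90)&(p[...,1]<.5*p[...,0])&(p[...,2]<.5*p[...,0])&(np.hypot(W[...,0]-.47,W[...,1]-.183)<.06)
q=W[red];t=q[q[:,2]>np.percentile(q[:,2],95)-.003];print("cap",red.sum(),t.min(0),t.max(0))
m=(np.hypot(W[...,0]-.4705,W[...,1]-.183)<.045)&(W[...,2]>.016)&(W[...,2]<.025)
print("tin",cv2.minEnclosingCircle(W[m][:,:2].astype(np.float32)))
t=cap("top"); W=pts(t); L=(W-O)@np.c_[EX,EY,EZ]
m=(abs(L[...,0])<.16)&(abs(L[...,1])<.12)&(L[...,2]>.2)&(L[...,2]<.34); q=L[m]; print("lid",m.sum(),np.percentile(q,[1,50,99],axis=0).round(3))
cv2.imwrite("pics/fin.png",cv2.resize(np.vstack([c["pixels"],t["pixels"]]),None,fx=.75,fy=.75)[:,:,::-1])
E
```

```text
time_s: 15.0
tcp_pos: [0.4704, 0.183, 0.0476]
ee_rot: [[-1.0, 0.0, -0.001], [0.0, 1.0, 0.001], [0.001, 0.001, -1.0]]
wrist_force: [-0.7, -0.1, -0.0]
gripper_width: 0.459
gripper_force: 0.0
time_s: 15.6
tcp_pos: [0.4742, 0.1847, 0.2557]
ee_rot: [[-1.0, -0.001, 0.013], [-0.001, 1.0, 0.009], [-0.013, 0.009, -1.0]]
wrist_force: [0.6, -0.4, 0.4]
gripper_width: 0.5
gripper_force: 0.0
cap 62 [0.46436141 0.17194075 0.0672988 ] [0.47964577 0.18558637 0.07062888]
tin ((0.47060805559158325, 0.18303878605365753), 0.031047936528921127)
lid 1606 [[ 0.033 -0.102  0.207]
 [ 0.055  0.001  0.282]
 [ 0.108  0.102  0.325]]
```

View pics/fin.png

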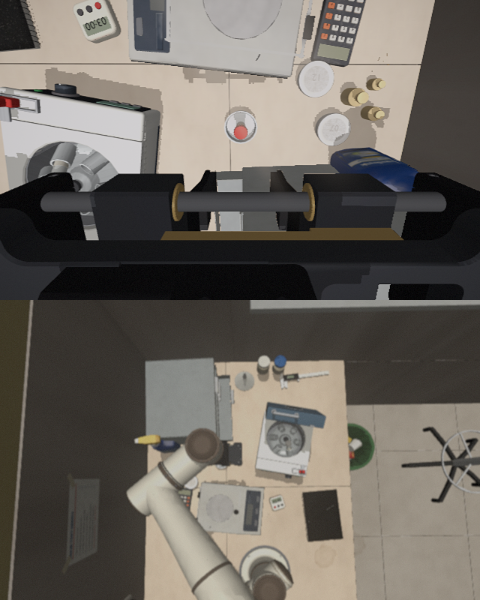

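The wrist view shows the red cap standing upright inside the tin at (240,128), cap top at 70 mm against 69.5 mm expected, and the tin unmoved. The lid is up (handle top at 325 mm), the catch is at its right end and the bystanders are in place.

```bash
python3 -c "
from station import r
print(r.finish_job())"
```

```text
the job is handed in; nothing more can be done
None
```

I handed the job in at about 16 s: the catch is fully released, the lid is raised to its stop, and the red-capped tube stands upright in the unmoved open tin. In the last pictures the white-capped tube, closed tins and weights looked undisturbed; pushing the catch against its end stop briefly put 83 N on the wrist (limit 120 N).

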